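# Press a jar lid home with the locking clamp, then release it

### The arm

A 6-joint arm with a two-finger parallel gripper is mounted at the origin on the work surface. World frame = base frame: x ahead of the robot, y to its left, z up, the work surface at z = 0. Lengths are in mm, angles in rad, forces in N, time in s.
With the tool pointing down it reaches from about 350 to 975 mm from the base axis. Payload 7.1 kg.
Tool frame: the origin (TCP) lies at the very end of the fingers, on their centre line; the grasp point (between the pads) lies 19 mm behind it; z points along the fingers, y is the direction in which the jaws open and shut (so a half turn about z gives the same grasp; the last joint's range is limited). The gripper opens to 88 mm and grips with 3 to 60 N. Pads are 20 mm wide; open, the fingers measure 115 mm over their backs; the gripper's body (75 mm by 178 mm) begins 61 mm behind the grasp point.
Start: joints at [-1.215, 0.423, 1.63, -0, 1.089, -0.019], TCP at [228.82, -581.589, 222.675] pointing down, gripper open.
Joint ranges: [-3, 3], [-0.9, 2.11], [0.09, 2.58], [-1.31, 4.45], [0.11, 2.69], [-2.54, 2.54]. Speed limits (rad/s): [2.39, 2.39, 3.01, 3.14, 3.14, 3.14].

### API

Orientations are given as a rotation vector (axis times angle).
In Python, from workcell import monitor, vision, order, find_in, regions_of, place_of gives the robot as it stands. The module is installed in compiled form; this text tells all that it offers.
- The arm moves only by the tool carry_out, never from a script. Its argument "targets" is a list of rows, each a list of 3 entries, a list of its own where there are three numbers: the turn, a rotation vector about the world's x, y, z in degrees, then the shift along the world's x, y, z in mm, then the finger opening in mm, from 0 to 87.8. In form: [[[rx, ry, rz], [x, y, z], hand], ...]. A call has 1 to 10 rows; each row is the pose to reach, as a shift and turn from the pose commanded when the call began; what a row does not reach only later rows make up. A row lasts 1/12 s, in which the tool goes at most 41.7 mm and 7.16 degrees, less where a joint would pass 70% of its speed; a pose out of reach is approached as far as the arm can. A call with a gripper value outside its range is refused whole. The fingers move at their own pace and stop on an object; the grip force is fixed at half the most. Time passes only in rows, so rows that repeat a pose let the fingers close. It gives the time, the measured TCP pose, the force and the opening at its end, in the units of the state.
- monitor.get_obs(): the state, without advancing time (a new reading comes with each control period).
- vision.get_image(name): name is "side" or "top"; returns the picture (384x512x3 uint8, red, green, blue); there is no depth.
- vision.camera_model(name): a dict with "K" (3x3 intrinsics, pixels), "dist" ([k1, k2, p1, p2, k3] as OpenCV has them; the pictures are not rectified), "rvec" (rotation vector, rad) and "tvec" (3), from world to camera coordinates, as OpenCV has them. Camera axes: x right, y down, z forward; pixel columns grow to the right and rows downward; lengths in mm; the calibration is good to about 2 mm. A picture is of the moment at which its call begins. camera_model takes no time and is no camera call.
- order.close_job(): hands the job in, once; it reports no verdict.
Trained networks look in the newest picture that a camera, given by its name, has taken for a name from the list of things; names that differ only in an ending like _2 or _b are one class to them, and where a whole thing is asked for, a point or a joint stands for the part that bears it (a point fixed in the world has none). Each returns a list of dicts, best first, with "confidence" (0 to 1); they miss things now and then, are a little off and sometimes report something else, mostly with a low value. They report only what shows in the picture. A call takes as long as a camera call. They do not tell look-alikes from the thing itself.
- find_in(query, camera): "point" ([x, y, z] in mm, in the coordinates of the camera as it stood for that picture, good to about 4 mm: the middle of the surface that is visible of it).
- regions_of(query, camera): "mask" (384x512 bool, what is visible of it).
- place_of(query, camera): "point" ([x, y, z] in mm, in the coordinates of the camera as it stood for that picture, good to about 4 mm: a listed point, or the origin of a listed thing).
The state is a dict: "t": time; "qpos": joint angles; "qvel": joint speeds; "joint_torque": joint torques, N m; "ee_pos": TCP position; "orientation": TCP orientation; "ft_force": force on the tool from outside, world axes, zero at the start; "moment": the same for the moment, N m; "width": finger opening in mm.
Only numpy, scipy, OpenCV 4.12 (cv2) and the standard library are available. Lean on these libraries where they do the work, as an engineer would, in place of code of your own. Each camera call takes 0.05 s, during which the arm holds its last target.

### The job

The jar in the locking clamp has its lid only part-way on. Squeeze the clamp onto it by pressing its raised handle down until it goes over centre and stays locked by itself with your hand off it, the lid pushed fully home; then push the release lever down so that the clamp springs open again, and leave the jar standing free in its place. Work only with the handle and the release lever: do not touch the jar or its lid, and do not disturb the other things on the shelf.

Things in the scene. Friction and masses are not known exactly. Their poses are not given: they have to be found in the camera images.
- clamp: Steel locking clamp, fixed; origin on the shelf surface, z up. Base plate 110 (x) by 360 (y = -205 to +155) by 12 mm. Jaw points to +y with a pad over the jar, handle to -y, release lever farther out at -y. All lies along the clamp's y axis, at x = 0. Fixed lower handle bar at z = 48 to 62 mm.
- pivot (a point): Handle's pivot: clamp x = 0, y = -18, z = 132 mm, axis along the clamp's x, between two upright cheek plates (46 mm over all, y = -32 to +44 mm, top at z = 142 mm).
- handle (a joint): Squeeze handle's angle about its pivot (rad): 0 = raised, open, sloping up towards -y at 0.67 rad from level; 0.67 = level, fully down, locked (end stop). Sprung towards open until dead centre at 0.60, beyond which it snaps to 0.67 and stays. Takes 5 to 12 N down at press_spot. The jaw closes as the handle goes down.
- press_spot (a point): Point on the upper face of the handle's black plastic sleeve (30 mm wide, 16 mm thick, 55 to 150 mm out from the handle's pivot), 115 mm out: a good place to press. The handle runs straight from the pivot. Locked, the sleeve's top is level, 140 mm above the shelf, and this point is at clamp y = -133 mm; on the way it moves on an arc about the pivot.
- release (a joint): Release lever's angle (rad): 0 = at rest, level; 0.65 = fully down. Spring return; takes up to about 8 N at release_pad. Rocks about an axis along the clamp's x at clamp y = -173, z = 107 mm. After about 0.07 rad of play its nose lifts the locked handle; by about 0.42 rad it has pushed it back over centre and the clamp springs open in under a second.
- release_pad (a point): Centre of the upper face of the release lever's steel push plate (46 mm by 40 mm, 7 mm thick), 62 mm outboard of the lever's axis: at rest at clamp x = 0, y = -235 mm, z = 111 mm. Pushing it down about 25 mm releases the clamp; its full travel is about 37 mm. Nothing is beneath it.
- plunger: Rubber pad of 40 mm diameter, 8 mm thick, on a short sprung stem under the jaw's end, above the jar. Origin at the centre of its underside. About 10 mm clear of the lid with the clamp open; locked, it presses on the lid with about 10 N.
- jar: Glass jar, 72 mm diameter, 84 mm high without its lid, 0.3 to 0.55 kg, standing loose on the base plate between four low stops at clamp y = +100 mm. Origin at the centre of its underside, z up.
- lid (a joint): How far the jar's aluminium lid (68 mm diameter, 15 mm high) has been pushed on (m): 0 to 0.002 at the start, 0.008 fully home. It stays where it is pushed (9 N of friction).
- spare_jar: Bystander: capped glass jar, 72 mm diameter, 105 mm high, standing loose. Origin at the centre of its underside.
- caddy: Bystander: white plastic brush caddy, 90 by 90 by 110 mm, with a brush standing up to about 205 mm, loose. Origin at the centre of its underside.
- spoon: Bystander: black silicone spoon 200 mm long lying loose, handle towards the robot. Origin at the middle of its underside.
Not all that is in view belongs to the job. Leave any blue look-alike of the jar alone.

How it is judged (in metres and radians):
On the way, in this order (a step that is already met when the one before it is completed fails the run):
1. the clamp is locked over centre on the jar by itself (handle beyond 0.64 rad, hand off the handle, pad pressing on the jar's lid with over 3 N) with the lid at least 6.5 mm on (value of joint handle above 0.64 rad and value of joint lid above 0.0065 m and contact force between plunger and jar above 3 N and contact force between each of the arm, the fingers and handle below 0.5 N), for 0.2 s.
2. the release lever is pushed while the clamp is still locked (lever beyond 0.05 rad, handle beyond 0.6 rad, hand off the handle) (value of joint release above 0.05 rad and value of joint handle above 0.6 rad and contact force between each of the arm, the fingers and handle below 0.5 N).
At the end, for the whole second after the job is handed in: The clamp is open and at rest (handle within 0.1 rad of fully raised, release lever back within 0.08 rad, pad off the lid), the lid is at least 6.5 mm of its 8 mm on, and the jar stands upright (within 0.06 rad) and at rest on the base plate within 12 mm of where it started (value of joint handle below 0.1 rad and value of joint release below 0.08 rad and value of joint lid above 0.0065 m and contact force between plunger and jar below 0.2 N and z of jar in the frame of clamp between 0.006 and 0.018 m and distance of jar from where it was at the start of the episode below 0.012 m and angle between jar's own z axis and vertical below 0.06 rad and linear speed of jar below 0.02 m/s and velocity of joint handle below 0.1 rad/s); the robot touches nothing.
It fails at once if the robot touches the jar or its lid (over 2 N) (contact force between any of the arm, the fingers and jar above 2 N).
It fails at once if the spare jar, caddy or spoon is moved more than 30 mm (distance of any of spare_jar, caddy, spoon from where it was at the start of the episode above 0.03 m).
It also fails if it takes over 37 s, if anything falls off the work surface, if the arm or the gripper's body presses on something with over 40 N, if the wrist force passes 120 N, or if a joint passes its speed limit or range.

## Working session

There is one attempt and no reset: what is moved stays moved. The work goes in short steps, Python scripts to look and compute and a tool call to move; the robot and the scene stay as the last step left them, time stands still between calls to the robot, and variables do not carry over. Pictures are saved under pics/ and viewed, and the job is handed in when it is done.

Besides the shell and the picture viewer there is one more tool, called by a JSON object that holds its "name" and its "arguments", one argument or row to a line. carry_out: Moves the arm, as the interface text tells. Its arguments: {"type":"object","properties":{"targets":{"type":"array","items":{"type":"array"}}},"required":["targets"]}

```bash
mkdir -p pics; cat > h.py <<'E'
import numpy as np, cv2
from workcell import monitor, vision, order, find_in, regions_of, place_of
def w(p,cam):
    m=vision.camera_model(cam);R=cv2.Rodrigues(np.array(m["rvec"],float))[0]
    return R.T@(np.array(p,float)-np.array(m["tvec"],float).ravel())
def px(P,cam):
    m=vision.camera_model(cam)
    return cv2.projectPoints(np.array(P,float).reshape(-1,1,3),np.array(m["rvec"],float),np.array(m["tvec"],float),np.array(m["K"],float),np.array(m["dist"],float))[0].reshape(-1,2)
def save(cam,n):
    im=vision.get_image(cam);cv2.imwrite(f"pics/{n}.png",cv2.resize(im[:,:,::-1],(768,576)));return im
E
python3 - <<'E'
from h import *
for c in("side","top"):
    save(c,c+"0")
    for q in("clamp","pivot","press_spot","release_pad","jar","plunger","spare_jar","caddy","spoon"):
        for d in place_of(q,c)[:3]: print(c,q,round(d["confidence"],2),w(d["point"],c).round(0))
s=monitor.get_obs();print(s)
E
```

```text
side clamp 0.62 [517.  84.  -4.]
side pivot 0.93 [525.  64. 131.]
side press_spot 0.85 [539. -17. 210.]
side release_pad 0.48 [ 560. -150.  110.]
side jar 0.83 [372.  69.  -3.]
side jar 0.83 [667. 313.  -3.]
side jar 0.71 [326. 245.  -5.]
side plunger 0.64 [500. 184. 118.]
side spare_jar 0.64 [ 459. -396.   -1.]
side caddy 0.67 [ 575. -379.   -1.]
side spoon 0.87 [524. 393.   1.]
top clamp 0.74 [526.  87.  -5.]
top pivot 0.79 [524.  66. 132.]
top press_spot 0.92 [535. -17. 208.]
top release_pad 0.67 [ 564. -147.  111.]
top jar 0.94 [326. 243.   5.]
top jar 0.78 [690. 197.  -1.]
top jar 0.73 [498. 184.  12.]
top plunger 0.57 [503. 185. 125.]
top spare_jar 0.96 [ 457. -395.    4.]
top spoon 0.85 [529. 393.   6.]
{'t': 1.0, 'qpos': array([-1.21500525e+00,  4.23107101e-01,  1.62991733e+00, -3.72394188e-05,
        1.08860144e+00, -1.89564687e-02]), 'qvel': array([-0.00054487,  0.00081964, -0.00015954,  0.00032442,  0.00110366,
       -0.00056523]), 'joint_torque': array([-7.35102021e-04, -5.44591427e+01, -2.74045283e+01,  6.43941667e-02,
        1.69303862e-02, -2.67010802e-05]), 'ee_pos': array([ 228.80351654, -581.58321755,  222.6638018 ]), 'orientation': array([-3.08657304e+00, -5.85235198e-01,  5.98385290e-05]), 'ft_force': array([ 0.09707075,  0.24213525, -0.26033576]), 'moment': array([-0.02842155, -0.01450174, -0.00124178]), 'width': 87.40357152643153}
```

View pics/side0.png

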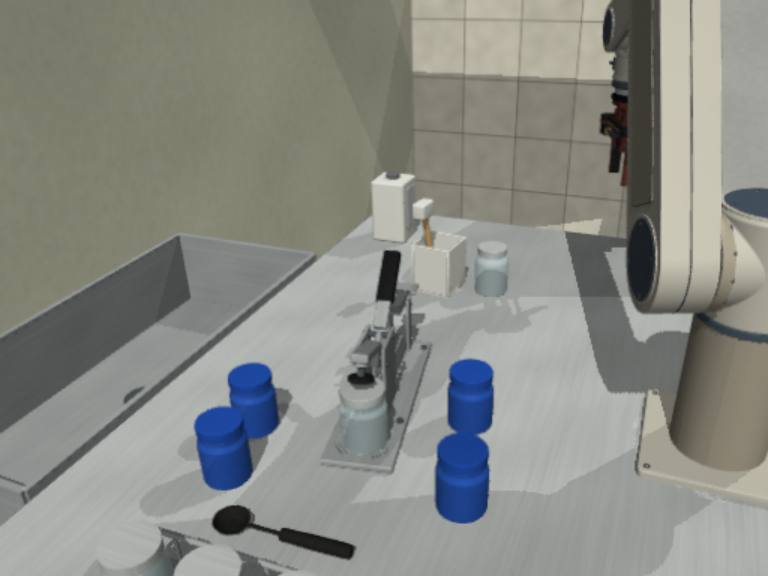

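View pics/top0.png

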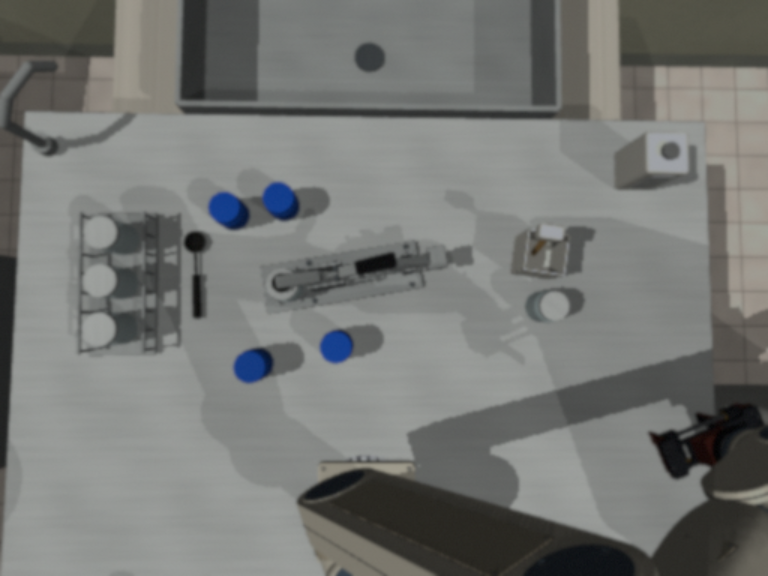

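```bash
cat > fit.py <<'E'
from h import *
from scipy.optimize import least_squares
def fit():
    nom={"pivot":(0,-18),"press_spot":(0,-103.2),"release_pad":(0,-235),"plunger":(0,100),"clamp":(0,0)}
    L=[]
    for c in("side","top"):
        vision.get_image(c)
        for q in nom:
            r=place_of(q,c)
            if r: L.append((nom[q],w(r[0]["point"],c)[:2],q))
    def f(p):
        c,s=np.cos(p[2]),np.sin(p[2])
        return np.ravel([[c*a[0]-s*a[1]+p[0]-m[0],s*a[0]+c*a[1]+p[1]-m[1]] for a,m,_ in L])
    r=least_squares(f,[521,83,.175],loss="soft_l1",f_scale=4)
    return r.x,r.fun.reshape(-1,2).round(1),[l[2] for l in L]
E
python3 - <<'E'
from fit import *
x,res,n=fit();print(x,np.degrees(x[2]));print([(a,*b) for a,b in zip(n,res.tolist())])
T=lambda y:(x[:2]+y*np.array([-np.sin(x[2]),np.cos(x[2])]))
for y in(-18,-103.2,-133,-235,100):print(y,T(y).round(1))
e=monitor.get_obs()["ee_pos"]
for th in np.arange(0,.68,.0837):
    a=.67-th;y=-18-(115*np.cos(a)-8*np.sin(a));z=132+115*np.sin(a)+8*np.cos(a)
    print(round(th,2),np.r_[T(y),z].round(1))
c=px([[*T(100),110],[*T(-18),132],[*T(-103.2),209.7],[*T(-235),111]],"top")*1.5;print(c)
c=px([[*T(100),110],[*T(-18),132],[*T(-103.2),209.7],[*T(-235),111]],"side")*1.5;print(c)
E
```

```text
[5.19938944e+02 8.44004989e+01 1.90604130e-01] 10.92081219975563
[('pivot', -0.4, 0.8), ('press_spot', -1.1, 1.1), ('release_pad', 0.2, 2.1), ('plunger', 1.1, 0.3), ('clamp', 2.2, -1.6), ('pivot', -0.2, -0.7), ('press_spot', 1.1, -0.5), ('release_pad', -0.1, 0.6), ('plunger', 0.6, -2.3), ('clamp', -4.8, 0.1)]
-18 [523.3  66.7]
-103.2 [539.5 -16.9]
-133 [545.1 -46.2]
-235 [ 564.5 -146.3]
100 [501.  182.6]
0.0 [539.5 -16.9 209.7]
0.08 [540.7 -23.  202.3]
0.17 [541.7 -28.4 194.4]
0.25 [542.6 -33.2 186.1]
0.33 [543.4 -37.3 177.4]
0.42 [544.1 -40.7 168.4]
0.5 [544.6 -43.3 159.1]
0.59 [544.9 -45.1 149.6]
0.67 [545.1 -46.2 140. ]
[[281.22439489 283.11496065]
 [336.03019593 272.18874294]
 [377.3975242  261.12846794]
 [437.38609661 254.52798372]]
[[361.12474404 386.10021361]
 [377.95899953 332.60489275]
 [387.30503597 266.1098005 ]
 [403.2219029  284.36968675]]
```

{"name": "carry_out", "arguments": {
  "targets": [
    [[0, 0, 7], [0, 0, 40], 0],
    [[0, 0, 14], [20, 35, 60], 0],
    [[0, 0, 21], [40, 70, 75], 0],
    [[0, 0, 28], [60, 105, 75], 0],
    [[0, 0, 35], [80, 140, 75], 0],
    [[0, 0, 42], [100, 175, 75], 0],
    [[0, 0, 49], [120, 210, 75], 0],
    [[0, 0, 56], [140, 245, 75], 0],
    [[0, 0, 63], [160, 280, 75], 0],
    [[0, 0, 70], [180, 315, 75], 0]
  ]
}}

```text
t: 2.43
ee_pos: [409.4, -264.8, 298.0]
orientation: [2.186, 2.256, 0.0]
ft_force: [0.8, -0.3, 0.8]
width: 24.8
```

{"name": "carry_out", "arguments": {
  "targets": [
    [[0, 0, 5], [19, 36, 0], 0],
    [[0, 0, 9], [38, 71, 0], 0],
    [[0, 0, 9], [56, 107, 0], 0],
    [[0, 0, 9], [75, 143, 0], 0],
    [[0, 0, 9], [94, 179, 0], 0],
    [[0, 0, 9], [112, 214, 0], 0],
    [[0, 0, 9], [131, 249, -10], 0],
    [[0, 0, 9], [131, 249, -40], 0],
    [[0, 0, 9], [131, 249, -65], 0],
    [[0, 0, 9], [131, 249, -65], 0]
  ]
}}

```text
t: 3.27
ee_pos: [537.0, -16.5, 228.3]
orientation: [-2.003, -2.412, 0.008]
ft_force: [-1.7, 0.4, -0.3]
width: 0.2
```

```bash
python3 - <<'E'
from h import *
save("side","side1");save("top","top1")
s=monitor.get_obs();R=cv2.Rodrigues(s["orientation"])[0];print(R.round(3),s["ee_pos"],s["ft_force"],s["width"])
E
```

```text
[[-0.182  0.983 -0.002]
 [ 0.983  0.182  0.   ]
 [ 0.    -0.002 -1.   ]] [539.39493746 -17.54251596 232.4770338 ] [-0.14179234 -0.16772305  0.71252457] 0.737265563596395
```

View pics/side1.png

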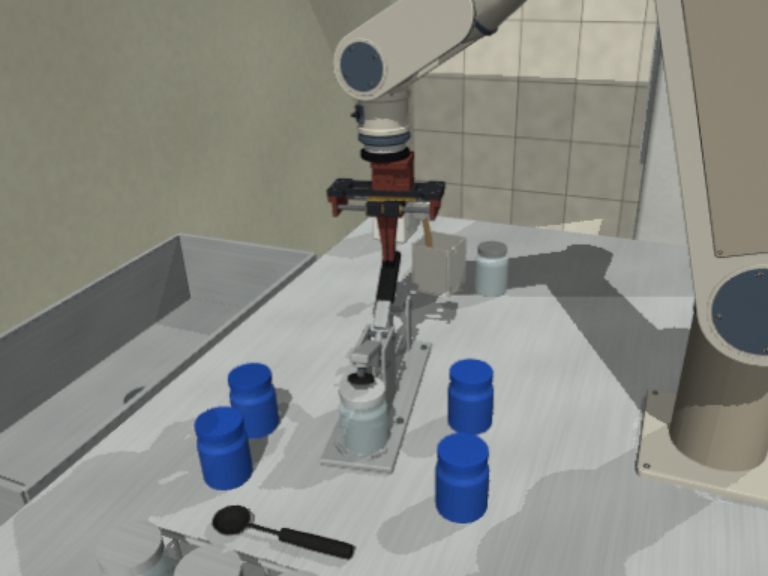

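View pics/top1.png

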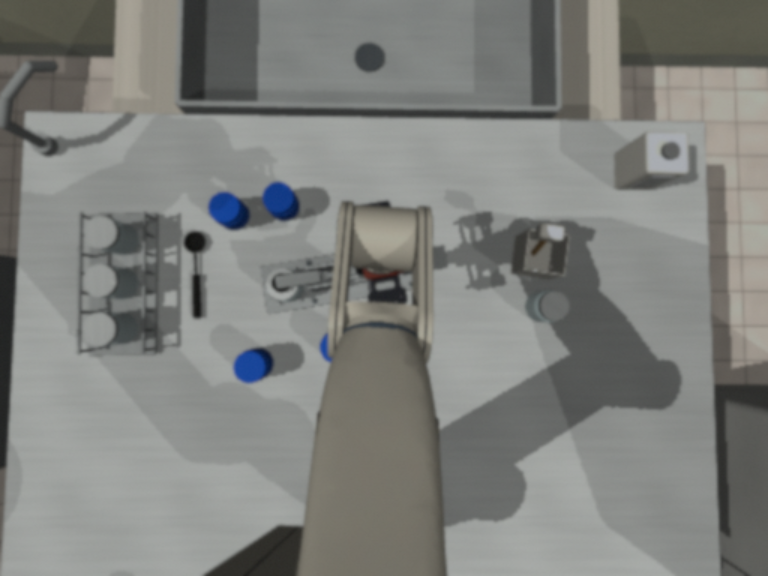

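{"name": "carry_out", "arguments": {
  "targets": [
    [[0, 0, 0], [0, 0, -8], 0],
    [[0, 0, 0], [0, 0, -15], 0],
    [[0, 0, 0], [0, -2, -20], 0],
    [[0, 0, 0], [1, -5, -27], 0],
    [[0, 0, 0], [2, -9, -34], 0],
    [[0, 0, 0], [2, -12, -40], 0],
    [[0, 0, 0], [3, -15, -46], 0],
    [[0, 0, 0], [4, -18, -52], 0],
    [[0, 0, 0], [4, -20, -56], 0],
    [[0, 0, 0], [4, -20, -56], 0]
  ]
}}

```text
t: 4.2
ee_pos: [544.0, -38.3, 176.0]
orientation: [2.01, 2.414, -0.0]
ft_force: [0.7, -0.6, 2.9]
width: 0.8
```

```bash
python3 - <<'E'
from h import *
save("side","side2")
s=monitor.get_obs();print(s["ee_pos"],s["ft_force"],s["width"])
E
```

```text
[544.02046198 -38.11754522 176.40121504] [ 0.65897943 -1.07386199  3.04698948] 0.6962065501151199
```

View pics/side2.png

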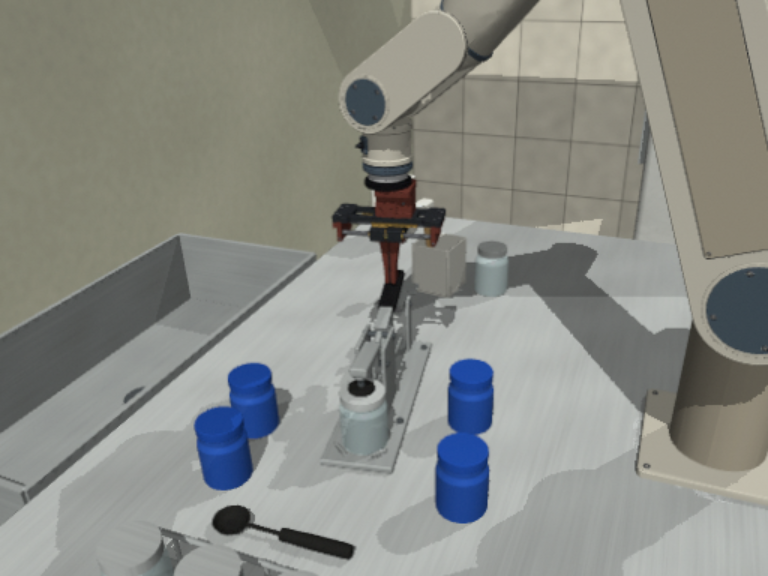

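The handle follows the tip, which sits on the sleeve at about (392,285), and the pad is nearing the lid. I'll carry on pressing.

{"name": "carry_out", "arguments": {
  "targets": [
    [[0, 0, 0], [0, -2, -6], 0],
    [[0, 0, 0], [0, -4, -12], 0],
    [[0, 0, 0], [1, -6, -18], 0],
    [[0, 0, 0], [1, -7, -23], 0],
    [[0, 0, 0], [1, -8, -28], 0],
    [[0, 0, 0], [1, -8, -32], 0],
    [[0, 0, 0], [1, -9, -35], 0],
    [[0, 0, 0], [1, -9, -37], 0],
    [[0, 0, 0], [1, -9, -38], 0],
    [[0, 0, 0], [1, -9, -38], 0]
  ]
}}

```text
t: 5.08
ee_pos: [544.3, -46.6, 139.8]
orientation: [-2.009, -2.414, 0.001]
ft_force: [-6.4, 0.5, 14.8]
width: 0.6
```

```bash
python3 - <<'E'
from h import *
save("side","side3")
s=monitor.get_obs();print(s["ee_pos"],s["ft_force"],s["width"])
E
```

```text
[544.31263596 -46.57487658 139.82511904] [-5.74558955  0.50480797 14.60094417] 0.5804510282450608
```

View pics/side3.png

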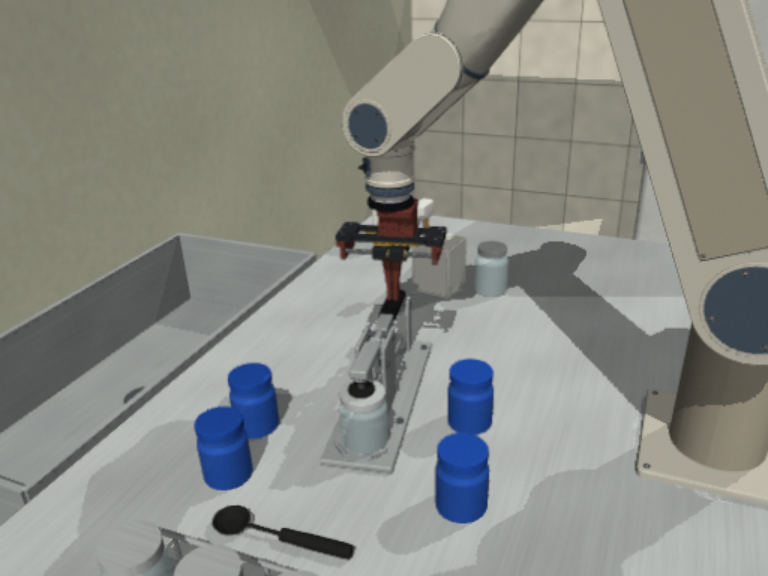

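{"name": "carry_out", "arguments": {
  "targets": [
    [[0, 0, 0], [0, 0, -2], 0],
    [[0, 0, 0], [0, 0, -2], 0],
    [[0, 0, 0], [0, 0, 4], 0],
    [[0, 0, 0], [0, 0, 15], 0],
    [[0, 0, 0], [0, 0, 35], 0],
    [[0, 0, 0], [0, 0, 60], 0],
    [[0, 0, 0], [0, 0, 60], 0],
    [[0, 0, 0], [0, 0, 60], 0],
    [[0, 0, 0], [0, 0, 60], 0]
  ]
}}

```text
t: 5.88
ee_pos: [544.4, -46.5, 198.4]
orientation: [-2.009, -2.415, 0.0]
ft_force: [-0.5, -0.2, -0.2]
width: 0.3
```

```bash
python3 - <<'E'
from h import *
save("side","side4")
s=monitor.get_obs();print(s["ee_pos"],s["ft_force"],s["width"])
for q in ("press_spot","release_pad","plunger"):
  for d in place_of(q,"side")[:2]: print(q,round(d["confidence"],2),w(d["point"],"side").round(0))
E
```

```text
[544.11873655 -46.4935861  197.84740071] [-0.23548563  0.04814275 -0.40970865] 0.44824586420919094
press_spot 0.9 [543. -49. 142.]
press_spot 0.19 [ 560. -150.  109.]
release_pad 0.65 [ 577. -377.   -1.]
release_pad 0.63 [ 560. -150.  108.]
plunger 0.57 [499. 181. 103.]
```

View pics/side4.png

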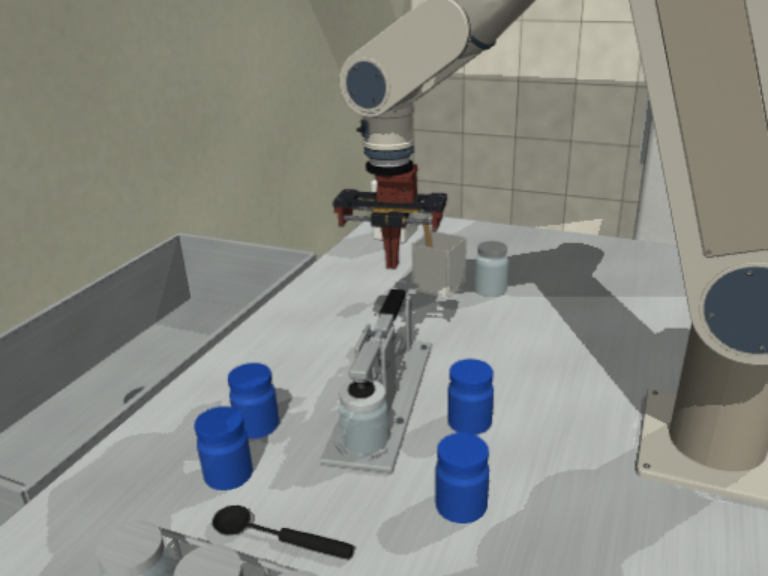

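Locked by itself: the sleeve is level at about (393,300), the force reads zero, and press_spot is at z≈142. Next I'll move over the release pad.

{"name": "carry_out", "arguments": {
  "targets": [
    [[0, 0, 0], [7, -35, 0], 0],
    [[0, 0, 0], [14, -70, 0], 0],
    [[0, 0, 0], [21, -106, 0], 0],
    [[0, 0, 0], [21, -106, -20], 0],
    [[0, 0, 0], [21, -106, -45], 0],
    [[0, 0, 0], [21, -106, -65], 0],
    [[0, 0, 0], [21, -106, -70], 0],
    [[0, 0, 0], [21, -106, -70], 0]
  ]
}}

```text
t: 6.75
ee_pos: [564.3, -152.2, 126.6]
orientation: [-2.007, -2.412, 0.003]
ft_force: [-0.2, 0.0, -0.6]
width: 0.5
```

```bash
python3 - <<'E'
from h import *
save("side","side5");save("top","top5")
s=monitor.get_obs();print(s["ee_pos"],s["ft_force"],s["width"])
E
```

```text
[ 566.18263626 -152.51791756  129.03290371] [-0.00048737  0.30713901  0.30909595] 0.5097307691712148
```

View pics/side5.png

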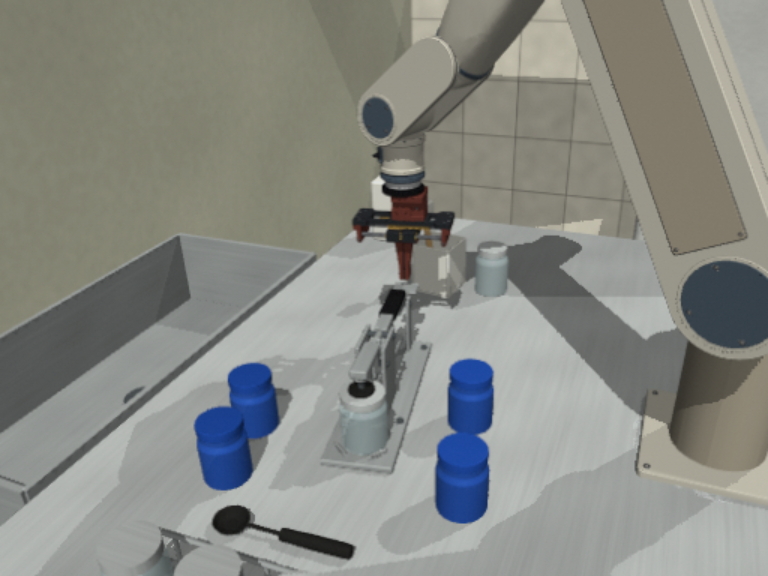

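View pics/top5.png

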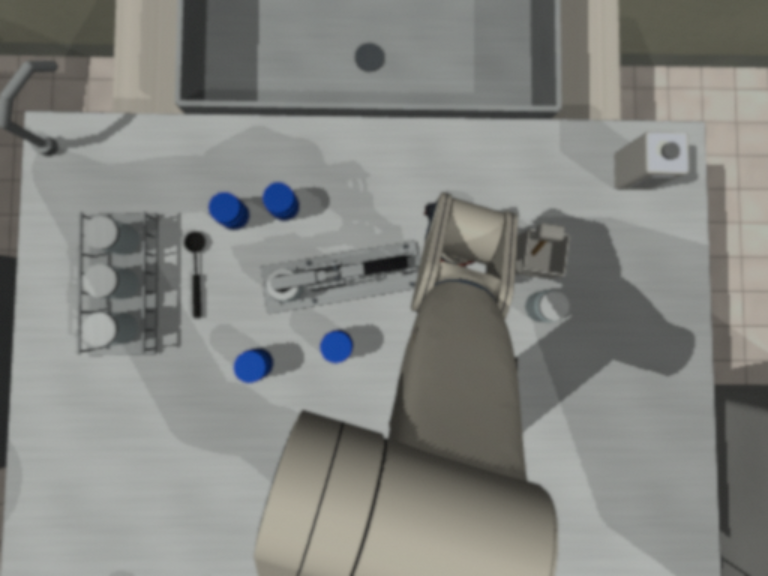

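The tip is over the push plate at (404,280) in the side view, and the handle is still locked. Now I'll push the lever down.

{"name": "carry_out", "arguments": {
  "targets": [
    [[0, 0, 0], [0, 0, -8], 0],
    [[0, 0, 0], [0, 0, -15], 0],
    [[0, 0, 0], [0, 0, -20], 0],
    [[0, 0, 0], [0, 0, -24], 0],
    [[0, 0, 0], [0, 0, -29], 0],
    [[0, 0, 0], [0, 0, -34], 0],
    [[0, 0, 0], [0, 0, -39], 0],
    [[0, 0, 0], [0, 0, -44], 0],
    [[0, 0, 0], [0, 0, -48], 0],
    [[0, 0, 0], [0, 0, -49], 0]
  ]
}}

```text
t: 7.68
ee_pos: [565.9, -152.6, 79.2]
orientation: [2.009, 2.415, 0.0]
ft_force: [-0.2, 0.3, 6.4]
width: 0.4
```

{"name": "carry_out", "arguments": {
  "targets": [
    [[0, 0, 0], [0, 0, 0], 0],
    [[0, 0, 0], [0, 0, 0], 0],
    [[0, 0, 0], [0, 0, 0], 0],
    [[0, 0, 0], [0, 0, 0], 0],
    [[0, 0, 0], [0, 0, 0], 0],
    [[0, 0, 0], [0, 0, 0], 0]
  ]
}}

```text
t: 8.18
ee_pos: [566.0, -152.8, 79.8]
orientation: [2.009, 2.415, 0.0]
ft_force: [0.6, -0.8, 4.9]
width: 0.3
```

```bash
python3 - <<'E'
from h import *
save("side","side6")
s=monitor.get_obs();print(s["ee_pos"],s["ft_force"],s["width"])
E
```

```text
[ 565.97970153 -152.75238135   79.80927955] [ 1.21818824 -0.97575203  4.22898913] 0.5552842629415212
```

View pics/side6.png

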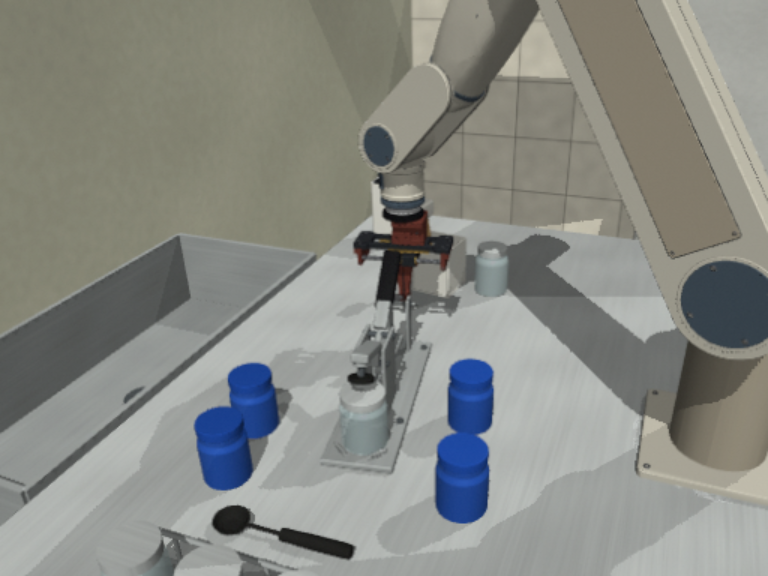

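The clamp has sprung open: the handle is raised at (388,270) and the pad is off the lid. I'll withdraw straight up.

{"name": "carry_out", "arguments": {
  "targets": [
    [[0, 0, 0], [0, 0, 12], 0],
    [[0, 0, 0], [0, 0, 25], 0],
    [[0, 0, 0], [0, 0, 40], 0],
    [[0, 0, 0], [0, 0, 65], 0],
    [[0, 0, 0], [0, 0, 95], 0],
    [[0, 0, 0], [0, 0, 130], 0],
    [[0, 0, 0], [0, 0, 165], 0],
    [[0, 0, 0], [0, 0, 190], 0],
    [[0, 0, 0], [0, 0, 190], 0],
    [[0, 0, 0], [0, 0, 190], 0]
  ]
}}

```text
t: 9.07
ee_pos: [566.2, -152.5, 272.0]
orientation: [2.007, 2.413, 0.002]
ft_force: [0.6, -0.2, -1.0]
width: 0.3
```

```bash
python3 - <<'E'
from h import *
save("side","side7");save("top","top7")
s=monitor.get_obs();print(s["t"],s["ee_pos"],s["ft_force"],s["width"])
for c in ("side","top"):
 for q in ("press_spot","release_pad","plunger","jar","spare_jar","caddy","spoon"):
  for d in place_of(q,c)[:5]: print(c,q,round(d["confidence"],2),w(d["point"],c).round(0))
E
```

```text
9.1667 [ 564.79123822 -152.11985947  268.97112324] [ 0.52289352 -0.27982374 -0.89314471] 0.5172132872026041
side press_spot 0.93 [539. -14. 212.]
side release_pad 0.71 [ 556. -151.  110.]
side plunger 0.46 [501. 183. 115.]
side plunger 0.16 [506. 182.  10.]
side jar 0.97 [505. 184.  13.]
side jar 0.94 [371.  72.  -3.]
side jar 0.92 [326. 245.  -3.]
side jar 0.75 [662. 311.  -0.]
side jar 0.65 [688. 195.  -2.]
side spare_jar 0.62 [ 460. -396.   -2.]
side caddy 0.72 [ 573. -379.    1.]
top press_spot 0.97 [535. -17. 209.]
top release_pad 0.6 [ 560. -147.  110.]
top plunger 0.41 [503. 185. 127.]
top jar 0.92 [368.  68.   3.]
top jar 0.82 [688. 196.  -0.]
top jar 0.81 [326. 247.   1.]
top jar 0.58 [662. 311.  -2.]
top jar 0.51 [503. 184.  11.]
top spare_jar 0.77 [ 457. -397.    2.]
top caddy 0.87 [ 572. -380.   -2.]
top spoon 0.67 [530. 393.   5.]
```

View pics/side7.png

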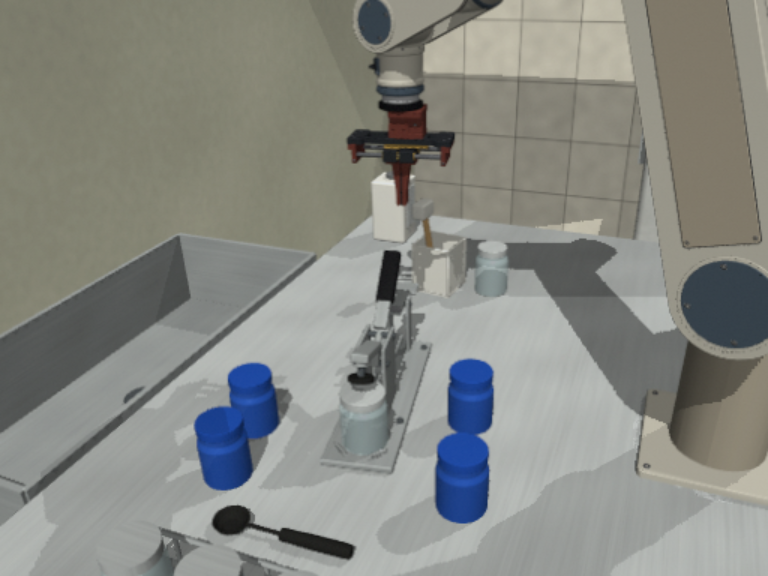

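```bash
python3 - <<'E'
import cv2,numpy as np
o=[cv2.resize(cv2.imread(f"pics/{n}.png")[340:480,310:420],None,fx=3,fy=3,interpolation=2) for n in("side0","side7")]
cv2.imwrite("pics/cmp.png",np.hstack(o))
E
```

```text
(no output)
```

View pics/cmp.png

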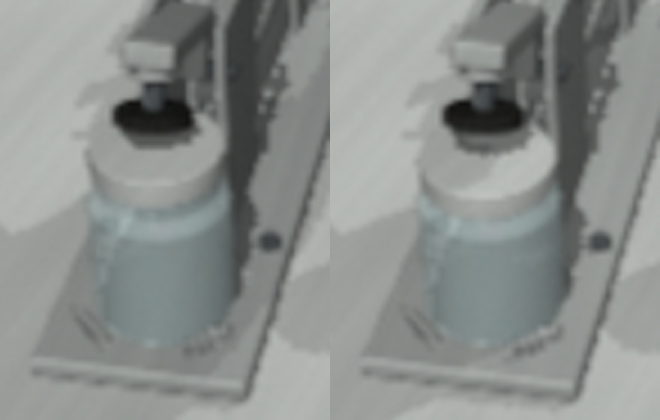

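The lid sits visibly lower than at the start, the jar is in place, and the handle is raised. Handing in.

```bash
python3 -c "
from h import *
print(order.close_job())"
```

```text
the job is handed in; nothing more can be done
None
```

I locked the clamp on the jar, released it again with the lever, and handed the job in at about 9 s of the 37 s. No verdict came back.

- **Locking:** I pressed the handle down with the closed fingers to the end stop (TCP at 139.8 mm, about 15 N). With the hand lifted clear, the sleeve stayed level (press_spot at about 142 mm) and the wrist force was near zero.
- **Release:** I pushed the release pad about 31 mm below its rest height at about 4–6 N. The clamp sprang open, and I lifted the hand straight up and clear.
- **Last checks:**
  - The handle is fully raised (press_spot at 209–212 mm) and the release lever is back at 110 mm.
  - The jar was found at about (504, 184), upright and in place to within the few mm the networks are good to.
  - The lid is visibly lower than at the start, and the pad is clear of it.
  - The spare jar, caddy and spoon are where they were.
- **Not measured:** The lid's travel and the pad's force on it were judged from pictures only.
- **Networks off:** They gave some outliers, such as a release_pad reported on the caddy and the jar swapped with the blue look-alikes. I rejected those against the fitted clamp pose, which agreed to about 2 mm, except the directly reported clamp origin (up to about 5 mm off).

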